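# Shut and latch the yellow dish case

## Task

The yellow case holds the inoculated petri dishes. Shut its lid fully, then turn its red turnbutton all the way over the lid, square to the lid's front edge, so that the case is secured. Leave the empty grey case alone: do not touch it.

Things in the scene. Friction and masses are not known exactly. Their poses are not given: they have to be found in the camera images.
- yellow_case: Yellow plastic case holding six petri dishes, 170 mm deep (x), 210 mm wide (y), rim 60 mm above the table, fixed. Origin: centre of its underside, on the table. Its x points from the front (latch side, nearer the robot) to the hinged back, y left, z up. At the front a lug, 30 x 50 mm in plan, top 68 mm up, bears the red turnbutton on a vertical pin at case x = -100 mm, y = 0.
- yellow_lid (a joint): Angle (rad) of its lid, a yellow plate 170 x 210 x 8 mm hinged along the back rim (case x = +85 mm, 60 mm up): 0 = shut, top 68 mm above the table, front edge at case x = -85 mm; grows as the front rises. Starts at 0.45 to 0.85. The stiff hinge stays where left; pressing down on top 90 mm from the hinge shuts it with 2 to 5 N, to a stop at 0.
- yellow_turnbutton (a joint): Angle (rad) of its turnbutton, a red bar 14 mm wide, 18 mm high (70 to 88 mm above the table), long end 44 mm from the pin, short end 12 mm. 0: long end along case +y, clear of the lid; positive = clockwise from above; 1.57: along case +x, over the shut lid, at a stop. Starts at -0.4 to 0.1. Moves with about 1.5 N at the long end; stays where left.
- grey_case: The spare: a case of the same shape and axes in grey plastic, empty, with its own half-open grey lid (front edge up to 200 mm above the table) and red turnbutton; not to be touched. Origin: centre of its underside.

How it is judged:
By the outcome, as a careful person would: the job done as asked, in the order asked, and still so for the second after the job is handed in, with the robot touching nothing.
It also fails if it takes over 48 s, if anything falls off the work surface, if the arm or the gripper's body presses on something with over 40 N, if the wrist force passes 120 N, or if a joint passes its speed limit or range.

## Robot

A 6-joint arm with a two-finger parallel gripper is mounted at the origin on the work surface. World frame = base frame: x ahead of the robot, y to its left, z up, the work surface at z = 0. Lengths are in m, angles in rad, forces in N, time in s.
With the tool pointing down it reaches from about 0.4 to 0.825 m from the base axis. Payload 7 kg.
Tool frame: the origin (TCP) lies at the very end of the fingers, on their centre line; the grasp point (between the pads) lies 19 mm behind it; z points along the fingers, y is the line along which they close (so a half turn about z gives the same grasp; the last joint's range is limited). The gripper opens to 88 mm and grips with 3 to 60 N. Pads are 19 mm wide; open, the fingers measure 130 mm over their backs; the gripper's body (78 mm by 193 mm) begins 47 mm behind the grasp point.
Start: joints at [1.633, 0.359, 0.012, 0, -1.224, -0.288], TCP at [0.151, 0.658, 0.227] pointing down, gripper open.
Joint ranges: [-3.07, 3.07], [-1.43, 2.12], [-1.02, 1.25], [-3.03, 1.67], [-3.05, -0], [-3.03, 3.03]. Speed limits (rad/s): [2.39, 2.39, 3.01, 3.14, 3.14, 3.14].

## Interface

Orientations are given as [roll, pitch, yaw] about the fixed x, y, z axes, in that order (R = Rz(yaw) Ry(pitch) Rx(roll)).
In Python, from station import arm gives the robot as it stands. The module is installed in compiled form; this text tells all that it offers.
- The arm moves only by the shell command python3 -m crank 'ROWS' [FORCE]. ROWS is JSON, a list of rows, each an object of numbers: "dx", "dy", "dz": the shift along the world's x, y, z in m; "twist": the turn about the world's z in degrees; "grip": the opening, from -1 (shut) to 1 (fully open). A call has exactly 5 rows; each row is the pose to reach, as a shift and turn from the pose commanded when the call began; what a row does not reach only later rows make up. A row lasts 1/12 s, in which the tool goes at most 41.7 mm and 7.16 degrees, less where a joint would pass 70% of its speed; a pose out of reach is approached as far as the arm can. A call with a gripper value outside its range is refused whole. The fingers move at their own pace and stop on an object; FORCE is the grip in N (left out, the last holds). Time passes only in rows, so rows that repeat a pose let the fingers close, or fill a call up. It gives the time, the measured TCP pose, the force, the opening and the grip force at its end, in the units of the state.
- arm.get_state(): the state, without advancing time (a new reading comes with each control period).
- arm.grab_frame(name): name is "scene" or "top"; returns the picture (480x640x3 uint8, red, green, blue); there is no depth.
- arm.get_calibration(name): a dict with "fx", "fy", "cx", "cy" (pixels), "cam_to_world" (4x4, takes a point from camera to world coordinates). Camera axes: x right, y down, z forward; pixel columns grow to the right and rows downward; lengths in m; the calibration is good to about 2 mm. A picture is of the moment at which its call begins. get_calibration takes no time and is no camera call.
- arm.job_done(): hands the job in; it is judged then, once.
The state is a dict: "t": time; "q": joint angles; "qd": joint speeds; "joint_efforts": joint torques, N m; "eef_pos": TCP position; "ee_rot": TCP orientation; "force": force on the tool from outside, world axes, zero at the start; "moment": the same for the moment, N m; "width": finger opening in m; "gripper_force": force on a finger pad.
Only numpy, scipy, OpenCV 4.12 (cv2) and the standard library are available. Lean on these libraries where they do the work, as an engineer would, in place of code of your own. Each camera call takes 0.05 s, during which the arm holds its last target. There are 200 camera calls.

## Working session

There is one attempt and no reset: what is moved stays moved. The work goes in short steps, Python scripts to look and compute and a shell command to move; the robot and the scene stay as the last step left them, time stands still between calls to the robot, and variables do not carry over. Pictures are saved under pics/ and viewed, at most 10 in all, crops included, and the job is handed in when it is done.

```bash
mkdir -p pics
python3 - <<'E'
from station import arm
import cv2
for n in("scene","top"):
    cv2.imwrite(f"pics/{n}0.png",arm.grab_frame(n)[:,:,::-1]); c=arm.get_calibration(n); print(n,c)
s=arm.get_state();print(s)
E
```

```text
scene {'fx': 584.2382551531098, 'fy': 584.2382551531098, 'cx': 318.97466325107865, 'cy': 251.828648412484, 'cam_to_world': array([[ 0.44786306,  0.65148014, -0.61236615,  1.22654182],
       [ 0.89408719, -0.32236305,  0.31095041, -0.3209001 ],
       [ 0.0051738 , -0.68677193, -0.72685456,  0.80522156],
       [ 0.        ,  0.        ,  0.        ,  1.        ]])}
top {'fx': 522.7339855598536, 'fy': 522.7339855598536, 'cx': 321.00002605393, 'cy': 241.3957331196153, 'cam_to_world': array([[-0.00422389, -0.9916697 ,  0.12873755,  0.4455369 ],
       [-0.99988266,  0.00608398,  0.01405889, -0.02952506],
       [-0.01472501, -0.12866306, -0.99157904,  0.99133664],
       [ 0.        ,  0.        ,  0.        ,  1.        ]])}
{'t': 0.1, 'q': array([ 1.63310397e+00,  3.59313296e-01,  1.11636298e-02, -3.09752641e-04,
       -1.22410504e+00, -2.88110641e-01]), 'qd': array([-0.00082292, -0.00129379,  0.00159927,  0.00177769,  0.00015658,
       -0.0008107 ]), 'joint_efforts': array([-1.35780218e-03, -5.84165025e+01,  2.93749130e+01,  7.01555684e+00,
        1.01764721e-02, -4.92874153e-05]), 'eef_pos': array([0.15104608, 0.65743748, 0.22572316]), 'ee_rot': array([ 3.14011164e+00, -1.35222125e-04, -2.25908359e-01]), 'force': array([-0.08310271, -0.29396048, -0.6085086 ]), 'moment': array([ 0.03821387, -0.01945658,  0.00148548]), 'gripper_force': 0.0, 'width': 0.08746696402731204}
```

View pics/scene0.png

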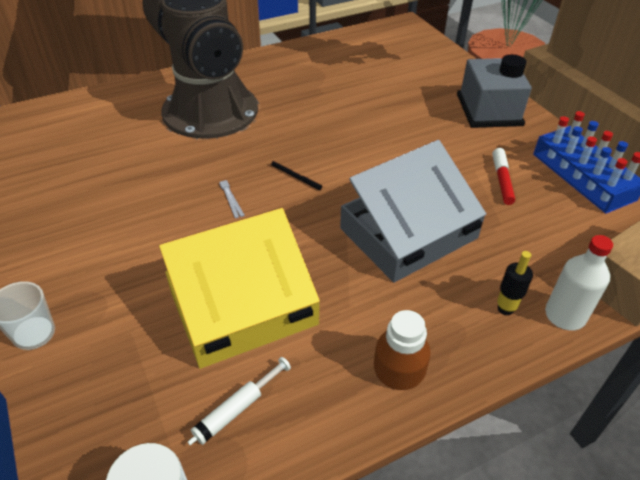

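View pics/top0.png

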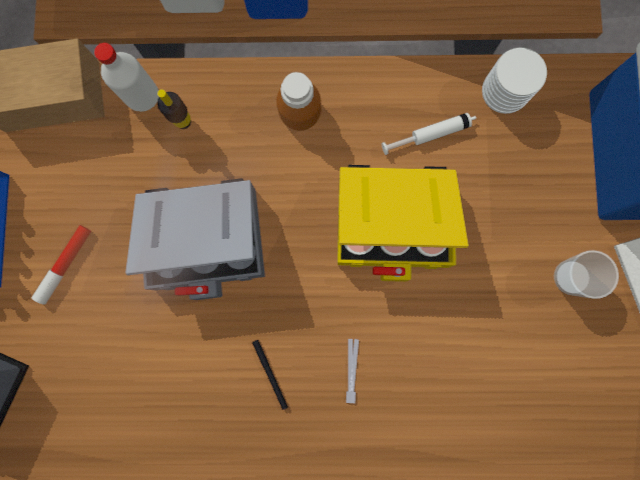

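The scene view shows the yellow case from behind, with its hinges at (217,345) and (301,314). In the top view its lid spans (340,168)–(466,247), with the turnbutton at about (374–405,271). The grey case is about 80 px to the left, towards +y.

Run:
```python
import cv2
a=cv2.imread("pics/top0.png")[155:295,325:480]; a=cv2.resize(a,None,fx=4.2,fy=4.2,interpolation=cv2.INTER_CUBIC); cv2.imwrite("pics/c1.png",a)
```

```text
(no output)
```

View pics/c1.png

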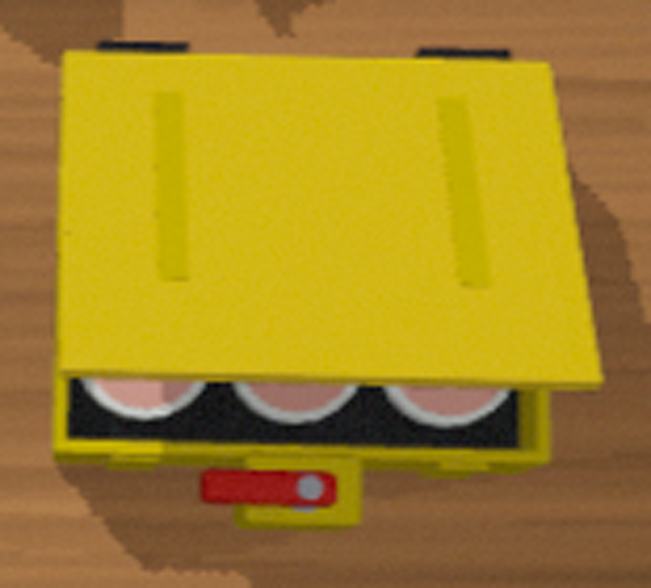

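The crop shows the pin at (398.8,271) and the bar tip at (373,271). The front rim corners are at (338,261.4) and (455.7,263.3), and the lid front corners at (339.3,244.3) and (468.3,246.2).

```bash
cat > h.py <<'E'
from station import arm
import numpy as np
def ray(n,u,v):
    c=arm.get_calibration(n);T=c["cam_to_world"];return T[:3,3],T[:3,:3]@[(u-c["cx"])/c["fx"],(v-c["cy"])/c["fy"],1]
def atz(n,u,v,z):
    o,d=ray(n,u,v);return (o+d*(z-o[2])/d[2]).round(4)
def tri(p,q):
    o,d=ray("top",*p);r,e=ray("scene",*q)
    s=np.linalg.lstsq(np.c_[d,-e],r-o,rcond=None)[0];a=o+d*s[0];b=r+e*s[1];return ((a+b)/2).round(4),np.linalg.norm(a-b).round(4)
E
python3 - <<'E'
from h import *
print("lid front R,L",tri((468.3,246.2),(162,247)),tri((339.3,244.3),(285,213)))
print("lid back R,L",tri((456.2,170),(190,342)),tri((340.5,167.4),(318,293)))
print("back at .068",atz("top",456.2,170,.068),atz("top",340.5,167.4,.068))
print("rim front R,L",atz("top",455.7,263.3,.06),atz("top",338.1,261.4,.06))
print("pin",atz("top",398.8,271,.088),"tip",atz("top",373,271,.088))
g=[(132,270),(257,268),(145,288),(264,277)]
print("grey",[atz("top",*p,z) for p,z in zip(g,(.15,.15,.06,.06))], atz("top",251,182,.068))
E
```

```text
lid front R,L (array([ 0.5472, -0.2555,  0.1413]), np.float64(0.0045)) (array([ 0.5527, -0.0458,  0.1322]), np.float64(0.0038))
lid back R,L (array([ 0.6918, -0.2625,  0.0734]), np.float64(0.0053)) (array([ 0.6968, -0.0525,  0.0809]), np.float64(0.001))
back at .068 [ 0.694  -0.2612  0.068 ] [ 0.7005 -0.0524  0.068 ]
rim front R,L [ 0.5257 -0.256   0.06  ] [ 0.5302 -0.0467  0.06  ]
pin [ 0.5105 -0.1508  0.088 ] tip [ 0.5107 -0.1063  0.088 ]
grey [array([0.5099, 0.2889, 0.15  ]), array([0.5121, 0.086 , 0.15  ]), array([0.4845, 0.2982, 0.06  ]), array([0.503 , 0.0856, 0.06  ])] [0.6747 0.1099 0.068 ]
```

```bash
python3 -m crank '[{"dx":0.017,"dy":-0.032,"dz":0.015,"twist":2,"grip":-1},{"dx":0.034,"dy":-0.065,"dz":0.03,"twist":4,"grip":-1},{"dx":0.051,"dy":-0.097,"dz":0.045,"twist":6,"grip":-1},{"dx":0.068,"dy":-0.13,"dz":0.06,"twist":9,"grip":-1},{"dx":0.085,"dy":-0.162,"dz":0.075,"twist":11.5,"grip":-1}]' 20
python3 -m crank '[{"dx":0.017,"dy":-0.032,"grip":-1},{"dx":0.034,"dy":-0.065,"grip":-1},{"dx":0.051,"dy":-0.097,"grip":-1},{"dx":0.068,"dy":-0.13,"grip":-1},{"dx":0.085,"dy":-0.162,"grip":-1}]'
```

```text
t: 0.52
eef_pos: [0.2366, 0.4939, 0.3017]
ee_rot: [3.141, 0.0, -0.022]
force: [0.6, 1.1, -0.5]
width: 0.0599
gripper_force: 0.0invalid input at $[0]: expected keys dx, dy, dz, twist, grip
```

```bash
python3 -m crank '[{"dx":0.017,"dy":-0.032,"dz":0,"twist":0,"grip":-1},{"dx":0.034,"dy":-0.065,"dz":0,"twist":0,"grip":-1},{"dx":0.051,"dy":-0.097,"dz":0,"twist":0,"grip":-1},{"dx":0.068,"dy":-0.13,"dz":0,"twist":0,"grip":-1},{"dx":0.085,"dy":-0.162,"dz":0,"twist":0,"grip":-1}]'
python3 -m crank '[{"dx":0.017,"dy":-0.032,"dz":0,"twist":0,"grip":-1},{"dx":0.034,"dy":-0.065,"dz":0,"twist":0,"grip":-1},{"dx":0.051,"dy":-0.097,"dz":0,"twist":0,"grip":-1},{"dx":0.068,"dy":-0.13,"dz":0,"twist":0,"grip":-1},{"dx":0.085,"dy":-0.162,"dz":0,"twist":0,"grip":-1}]'
python3 -m crank '[{"dx":0.017,"dy":-0.032,"dz":0,"twist":0,"grip":-1},{"dx":0.034,"dy":-0.065,"dz":0,"twist":0,"grip":-1},{"dx":0.051,"dy":-0.097,"dz":0,"twist":0,"grip":-1},{"dx":0.068,"dy":-0.13,"dz":0,"twist":0,"grip":-1},{"dx":0.085,"dy":-0.162,"dz":0,"twist":0,"grip":-1}]'
python3 -m crank '[{"dx":0.017,"dy":-0.032,"dz":0,"twist":0,"grip":-1},{"dx":0.034,"dy":-0.065,"dz":0,"twist":0,"grip":-1},{"dx":0.051,"dy":-0.097,"dz":0,"twist":0,"grip":-1},{"dx":0.068,"dy":-0.13,"dz":0,"twist":0,"grip":-1},{"dx":0.083,"dy":-0.16,"dz":0,"twist":0,"grip":-1}]'
```

```text
t: 0.93
eef_pos: [0.3214, 0.3319, 0.3015]
ee_rot: [-3.142, 0.0, -0.025]
force: [0.3, 0.5, -0.3]
width: 0.0264
gripper_force: 0.0
t: 1.35
eef_pos: [0.4063, 0.1699, 0.3016]
ee_rot: [-3.141, -0.0, -0.025]
force: [0.2, 1.4, 0.4]
width: 0.0011
gripper_force: 0.0
t: 1.77
eef_pos: [0.4913, 0.0079, 0.3015]
ee_rot: [-3.141, 0.0, -0.025]
force: [0.5, 0.7, 0.6]
width: 0.0005
gripper_force: 0.0
t: 2.18
eef_pos: [0.5746, -0.1523, 0.301]
ee_rot: [-3.142, 0.001, -0.025]
force: [0.7, 0.6, 0.9]
width: 0.0004
gripper_force: 0.0
```

```bash
python3 -m crank '[{"dx":0,"dy":0,"dz":-0.035,"twist":0,"grip":-1},{"dx":0,"dy":0,"dz":-0.07,"twist":0,"grip":-1},{"dx":0,"dy":0,"dz":-0.105,"twist":0,"grip":-1},{"dx":0,"dy":0,"dz":-0.135,"twist":0,"grip":-1},{"dx":0,"dy":0,"dz":-0.155,"twist":0,"grip":-1}]'
python3 -m crank '[{"dx":0,"dy":0,"dz":-0.008,"twist":0,"grip":-1},{"dx":0,"dy":0,"dz":-0.016,"twist":0,"grip":-1},{"dx":0,"dy":0,"dz":-0.024,"twist":0,"grip":-1},{"dx":0,"dy":0,"dz":-0.032,"twist":0,"grip":-1},{"dx":0,"dy":0,"dz":-0.04,"twist":0,"grip":-1}]'
python3 -m crank '[{"dx":0,"dy":0,"dz":-0.006,"twist":0,"grip":-1},{"dx":0,"dy":0,"dz":-0.012,"twist":0,"grip":-1},{"dx":0,"dy":0,"dz":-0.018,"twist":0,"grip":-1},{"dx":0,"dy":0,"dz":-0.024,"twist":0,"grip":-1},{"dx":0,"dy":0,"dz":-0.03,"twist":0,"grip":-1}]'
```

```text
t: 2.6
eef_pos: [0.5721, -0.1502, 0.1428]
ee_rot: [-3.141, 0.004, -0.026]
force: [-0.0, -0.4, -0.3]
width: 0.0006
gripper_force: 0.0
t: 3.02
eef_pos: [0.5749, -0.1501, 0.1071]
ee_rot: [-3.142, -0.002, -0.025]
force: [-0.8, 0.5, 1.0]
width: 0.0005
gripper_force: 0.7
t: 3.43
eef_pos: [0.5741, -0.1502, 0.0761]
ee_rot: [-3.142, -0.0, -0.025]
force: [-1.8, 0.6, 2.0]
width: 0.0004
gripper_force: 0.7
```

```bash
python3 -m crank '[{"dx":0,"dy":0,"dz":-0.002,"twist":0,"grip":-1},{"dx":0,"dy":0,"dz":-0.004,"twist":0,"grip":-1},{"dx":0,"dy":0,"dz":-0.006,"twist":0,"grip":-1},{"dx":0,"dy":0,"dz":-0.008,"twist":0,"grip":-1},{"dx":0,"dy":0,"dz":-0.009,"twist":0,"grip":-1}]'
```

```text
t: 3.85
eef_pos: [0.5742, -0.1502, 0.0681]
ee_rot: [3.141, -0.0, -0.025]
force: [-5.1, 1.4, 14.2]
width: 0.0002
gripper_force: 7.1
```

```bash
python3 -m crank '[{"dx":0,"dy":0,"dz":-0.001,"twist":0,"grip":-1},{"dx":0,"dy":0,"dz":-0.001,"twist":0,"grip":-1},{"dx":0,"dy":0,"dz":0.015,"twist":0,"grip":-1},{"dx":0,"dy":0,"dz":0.04,"twist":0,"grip":-1},{"dx":-0.025,"dy":0.015,"dz":0.06,"twist":0,"grip":-1}]'
python3 -m crank '[{"dx":-0.035,"dy":0.018,"dz":0,"twist":0,"grip":-1},{"dx":-0.07,"dy":0.036,"dz":0,"twist":0,"grip":-1},{"dx":-0.1,"dy":0.04,"dz":0,"twist":0,"grip":-1},{"dx":-0.13,"dy":0.04,"dz":0,"twist":0,"grip":-1},{"dx":-0.13,"dy":0.04,"dz":0,"twist":0,"grip":-1}]'
python3 - <<'E'
from station import arm
import cv2,numpy as np
a=arm.grab_frame("top")[150:300,310:490,::-1];b=arm.grab_frame("scene")[180:380,130:350,::-1]
r=lambda i:cv2.resize(i,(400,500*0+ int(i.shape[0]*400/i.shape[1])),interpolation=cv2.INTER_CUBIC)
a,b=r(a),r(b);h=max(len(a),len(b));p=lambda i:np.pad(i,((0,h-len(i)),(0,0),(0,0)))
cv2.imwrite("pics/c2.png",np.hstack([p(a),p(b)]))
E
```

```text
t: 4.27
eef_pos: [0.5525, -0.1363, 0.1285]
ee_rot: [3.14, -0.002, -0.025]
force: [1.1, 1.7, 2.1]
width: 0.0005
gripper_force: 0.0
t: 4.68
eef_pos: [0.4139, -0.0951, 0.1274]
ee_rot: [-3.14, 0.001, -0.025]
force: [-1.3, -0.8, -1.3]
width: 0.0007
gripper_force: 0.0
```

View pics/c2.png

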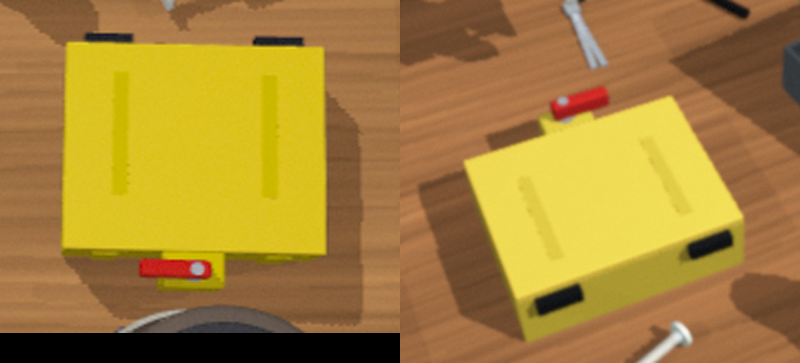

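The left panel (top view) shows the lid shut flat on the case. The button still lies along +y, with its pin at crop (198,269) and tip at (140,268). In the right panel (scene view) the pin is at (561,102).

Run:
```python
from h import *
print("pin",tri((399.1,271.1),(218.6,236.1)),atz("top",399.1,271.1,.088))
k=400/180; f=lambda u,v:(310+u/k,150+v/k)
for p in((66,43),(324,47),(324,250),(63,248)):print(atz("top",*f(*p),.068))
```

```text
pin (array([ 0.5102, -0.1521,  0.0862]), np.float64(0.0011)) [ 0.5103 -0.1513  0.088 ]
[ 0.6969 -0.0509  0.068 ]
[ 0.6918 -0.2604  0.068 ]
[ 0.5264 -0.2543  0.068 ]
[ 0.5291 -0.047   0.068 ]
```

```bash
python3 -m crank '[{"dx":0.01,"dy":0,"dz":-0.02,"twist":0,"grip":-1},{"dx":0.02,"dy":0,"dz":-0.04,"twist":0,"grip":-1},{"dx":0.035,"dy":0,"dz":-0.052,"twist":0,"grip":-1},{"dx":0.05,"dy":-0.001,"dz":-0.052,"twist":0,"grip":-1},{"dx":0.06,"dy":-0.001,"dz":-0.052,"twist":0,"grip":-1}]'
python3 -m crank '[{"dx":0.01,"dy":0,"dz":0,"twist":0,"grip":-1},{"dx":0.02,"dy":0,"dz":0,"twist":0,"grip":-1},{"dx":0.029,"dy":0,"dz":0,"twist":0,"grip":-1},{"dx":0.037,"dy":-0.001,"dz":0,"twist":0,"grip":-1},{"dx":0.045,"dy":-0.005,"dz":0,"twist":0,"grip":-1}]'
```

```text
t: 5.2
eef_pos: [0.4811, -0.0963, 0.0746]
ee_rot: [3.141, 0.001, -0.025]
force: [0.7, -0.2, 0.9]
width: 0.0007
gripper_force: 0.0
t: 5.62
eef_pos: [0.5247, -0.1011, 0.0758]
ee_rot: [-3.141, -0.0, -0.025]
force: [-2.3, -0.1, -0.3]
width: 0.0006
gripper_force: 0.5
```

```bash
python3 -m crank '[{"dx":0.003,"dy":-0.007,"dz":0,"twist":0,"grip":-1},{"dx":0.006,"dy":-0.014,"dz":0,"twist":0,"grip":-1},{"dx":0.009,"dy":-0.02,"dz":0,"twist":0,"grip":-1},{"dx":0.01,"dy":-0.023,"dz":0,"twist":0,"grip":-1},{"dx":0.01,"dy":-0.024,"dz":0,"twist":0,"grip":-1}]'
```

```text
t: 6.03
eef_pos: [0.5346, -0.1259, 0.0758]
ee_rot: [-3.142, -0.001, -0.026]
force: [1.5, 1.6, -0.3]
width: 0.0002
gripper_force: 0.7
```

```bash
python3 -m crank '[{"dx":0,"dy":-0.001,"dz":0,"twist":0,"grip":-1},{"dx":0,"dy":-0.002,"dz":0,"twist":0,"grip":-1},{"dx":0,"dy":-0.003,"dz":0,"twist":0,"grip":-1},{"dx":0,"dy":-0.003,"dz":0,"twist":0,"grip":-1},{"dx":0,"dy":-0.003,"dz":0,"twist":0,"grip":-1}]'
```

```text
t: 6.45
eef_pos: [0.5339, -0.1281, 0.0756]
ee_rot: [3.141, 0.0, -0.025]
force: [-0.2, 0.8, 0.5]
width: 0.0005
gripper_force: 0.3
```

```bash
python3 -m crank '[{"dx":0,"dy":-0.001,"dz":0,"twist":0,"grip":-1},{"dx":0,"dy":-0.002,"dz":0,"twist":0,"grip":-1},{"dx":0,"dy":-0.003,"dz":0,"twist":0,"grip":-1},{"dx":0,"dy":-0.003,"dz":0,"twist":0,"grip":-1},{"dx":0,"dy":-0.003,"dz":0,"twist":0,"grip":-1}]'
```

```text
t: 6.87
eef_pos: [0.5341, -0.1287, 0.0756]
ee_rot: [-3.139, -0.0, -0.025]
force: [-1.9, 16.6, 4.2]
width: 0.0002
gripper_force: 8.4
```

Run:
```python
from station import arm
import cv2,numpy as np
b=arm.grab_frame("scene")[130:330,130:350,::-1];cv2.imwrite("pics/c3.png",cv2.resize(b,None,fx=2.7,fy=2.7,interpolation=cv2.INTER_CUBIC))
```

```text
(no output)
```

View pics/c3.png

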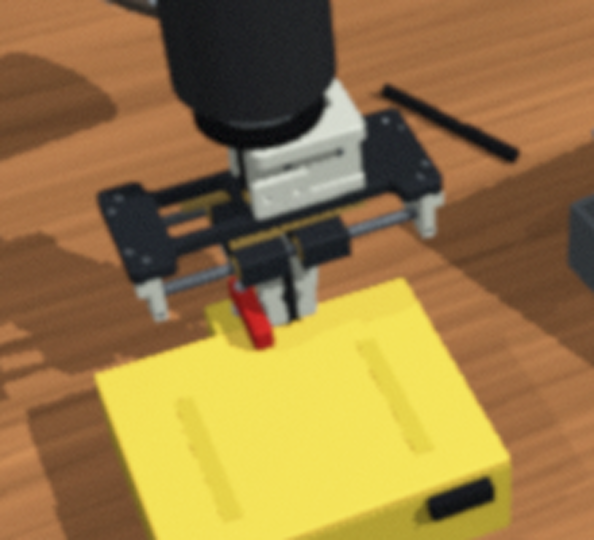

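The bar lies over the lid against its stop, at a force of 16.6 N. I'm backing off along +y, then up.

```bash
python3 -m crank '[{"dx":0,"dy":0.01,"dz":0,"twist":0,"grip":-1},{"dx":0,"dy":0.025,"dz":0,"twist":0,"grip":-1},{"dx":0,"dy":0.025,"dz":0.03,"twist":0,"grip":-1},{"dx":0,"dy":0.025,"dz":0.065,"twist":0,"grip":-1},{"dx":-0.02,"dy":0.025,"dz":0.095,"twist":0,"grip":-1}]'
python3 -m crank '[{"dx":-0.035,"dy":0,"dz":0.01,"twist":0,"grip":-1},{"dx":-0.07,"dy":0,"dz":0.02,"twist":0,"grip":-1},{"dx":-0.09,"dy":0,"dz":0.03,"twist":0,"grip":-1},{"dx":-0.1,"dy":0,"dz":0.03,"twist":0,"grip":-1},{"dx":-0.1,"dy":0,"dz":0.03,"twist":0,"grip":-1}]'
python3 - <<'E'
from station import arm
import cv2,numpy as np
a=arm.grab_frame("top")[150:300,310:490,::-1];b=arm.grab_frame("scene")[180:380,130:350,::-1]
r=lambda i:cv2.resize(i,(400,int(i.shape[0]*400/i.shape[1])),interpolation=cv2.INTER_CUBIC)
a,b=r(a),r(b);h=max(len(a),len(b));p=lambda i:np.pad(i,((0,h-len(i)),(0,0),(0,0)))
cv2.imwrite("pics/c4.png",np.hstack([p(a),p(b)]))
E
```

```text
t: 7.33
eef_pos: [0.5161, -0.106, 0.1718]
ee_rot: [3.14, 0.0, -0.024]
force: [2.0, 0.8, 0.6]
width: 0.0006
gripper_force: 0.0
t: 7.75
eef_pos: [0.4125, -0.1062, 0.2013]
ee_rot: [-3.141, -0.002, -0.025]
force: [-0.2, -1.3, -0.4]
width: 0.0008
gripper_force: 0.0
```

View pics/c4.png

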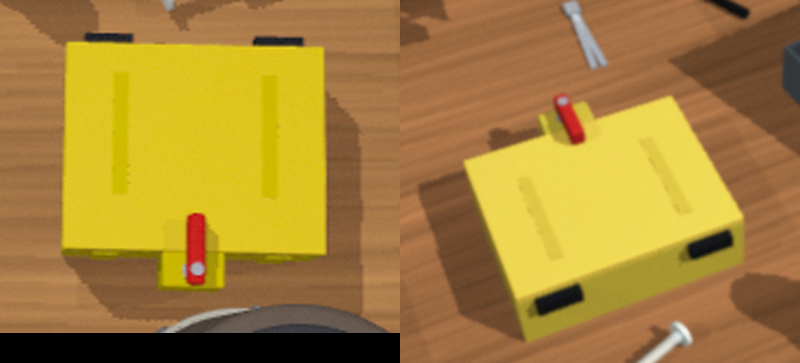

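The lid is shut and the button stands square over it, from the pin at (197,269) to the tip at (196,214). The robot is clear of everything.

```bash
python3 -c "
from station import arm
print(arm.job_done())"
```

```text
the job is handed in; nothing more can be done
None
```

The yellow case's lid is fully shut and its red turnbutton is turned to the stop, square over the lid's front edge. The grey case was not touched, and the job was handed in at about 8 s of the 48 s allowed.

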